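# Set out the gels and polishes behind the painting mat

### The arm

A 6-joint arm with a two-finger parallel gripper is mounted at the origin on the work surface. World frame = base frame: x ahead of the robot, y to its left, z up, the work surface at z = 0. Lengths are in m, angles in rad, forces in N, time in s.
With the tool pointing down it reaches from about 0.425 to 0.95 m from the base axis. Payload 3.5 kg.
Tool frame: the origin (TCP) lies on the centre line of the jaws, within the pads' length; the fingertips stand 11 mm ahead of it and the grasp point (between the pads) lies 8 mm behind it; z points along the fingers, y is the line along which they close (so a half turn about z gives the same grasp; the last joint's range is limited). The gripper opens to 85 mm and grips with 20 to 120 N. Pads are 22 mm wide; open, the fingers measure 114 mm over their backs; the gripper's body (76 mm by 85 mm) begins 54 mm behind the grasp point. The pads swing forward as they close: fully open they stand 13 mm farther back than shut.
Start: joints at [-1.465, 0.286, 1.577, -0, 1.279, -0.15], TCP at [0.171, -0.653, 0.242] pointing down, gripper open.
Joint ranges: [-2.77, 2.77], [-0.9, 2.22], [0.21, 2.48], [-1.53, 4.67], [0.24, 2.81], [-2.84, 2.84]. Speed limits (rad/s): [2.79, 2.79, 3.14, 3.14, 3.14, 3.14].

### API

Orientations are given as a unit quaternion [x, y, z, w].
In Python, from plant import ctrl gives the robot as it stands.
- The arm moves only by the tool step_arm, never from a script. Its argument "motion" is a list of rows, each an object with "offset": the shift along the tool's x, y, z in m, a list of three; "twist": the turn about the tool's z in degrees. A call has 1 to 12 rows; each row is the pose to reach, as a shift and turn from the pose commanded when the call began, along the tool's axes at that moment; what a row does not reach only later rows make up. A row lasts 1/10 s, in which the tool goes at most 50 mm and 8.59 degrees, less where a joint would pass 70% of its speed; a pose out of reach is approached as far as the arm can. A call with a gripper value outside its range is refused whole. "gripper" is the finger opening in m, from 0 to 0.0854, set as the call begins (left out, the last holds). The fingers move at their own pace and stop on an object; "grip_force" is the grip in N (left out, the last holds). Time passes only in rows, so rows that repeat a pose let the fingers close. It gives the time, the measured TCP pose, the force, the opening and the grip force at its end, in the units of the state.
- ctrl.get_state(): the state, without advancing time (a new reading comes with each control period).
- ctrl.read_camera(name): name is "scene" or "top"; returns the picture (420x560x3 uint8, blue, green, red); there is no depth.
- ctrl.calibration(name): a dict with "fx", "fy", "cx", "cy" (pixels), "k1" (the pictures are not rectified: a ray, as slopes to the right and down, at radius r is drawn at 1 + k1 r^2 times it, then the intrinsics apply), "cam_to_world" (4x4, takes a point from camera to world coordinates). Camera axes: x right, y up, looking along -z (the intrinsics and any distortion apply to the point x, -y, -z); pixel columns grow to the right and rows downward; lengths in m; the calibration is good to about 2 mm. A picture is of the moment at which its call begins. calibration takes no time and is no camera call.
- ctrl.sign_off(): hands the job in; it is judged then, once.
The state is a dict: "time": time; "qpos": joint angles; "dq": joint speeds; "joint_efforts": joint torques, N m; "eef_pos": TCP position; "tcp_rot": TCP orientation; "contact_force": force on the tool from outside, world axes, zero at the start; "wrist_torque": the same for the moment, N m; "opening": opening from 0.0 (shut) to 1.0 (fully open); "finger_force": force on a finger pad.
Only numpy, scipy, OpenCV 4.12 (cv2) and the standard library are available. Lean on these libraries where they do the work, as an engineer would, in place of code of your own. Each camera call takes 0.05 s, during which the arm holds its last target. There are 200 camera calls.

### The job

Get the nail station ready for the next client: in a row behind the blue-striped far edge of the painting mat, each about 20 mm clear of that edge, stand the blue-lidded jar straight behind the mat's left brass dot, the black bottle straight behind its right brass dot, and the pink bottle midway between those two (left and right as the robot sees them, looking at the mat). Stack the pot of gold flakes centred on the lid of the jar. Keep everything upright and leave the copper pot, the black pot, the mint bottle and the orange buffer block where they are.

Things in the scene. Friction and masses are not known exactly. Their poses are not given: they have to be found in the camera images.
- mat: grey-green painting mat fixed to the table, 100 mm deep (x) by 160 mm wide (y), 4 mm thick. Origin: centre of its underside. +x points away from the robot to the far edge (x = +50 mm), which has a blue stripe 16 mm wide; +y points to the robot's left. On the stripe two brass dots, left at y = +62 mm, right at y = -62 mm. Turned up to 0.25 rad. The table behind it is clear.
- jar: wide round gel jar: pale blue body 50 mm across, flat blue lid 52 mm across from 21 to 34 mm height (34 mm tall in all); about 120 g. Origin: centre of the underside; z up. To stand behind the mat's left dot, with the gold pot on its lid.
- gold_pot: flat round pot, 36 mm across and 18 mm tall, frosted wall with a gold band and a gold disc on top; about 25 g. Origin: centre of the underside; z up. To be stacked on the jar's lid.
- pink_bottle: round nail-polish bottle, upright: pink glass body 32 mm across and 25 mm tall, a shoulder narrowing up to 31 mm, then a straight round pink cap 19 mm across from 31 to 70 mm height; about 60 g. Grip it by the cap. Origin: centre of the underside; z up. To stand between the jar and the black bottle.
- black_bottle: round nail-polish bottle, upright: black glass body 32 mm across and 25 mm tall, a shoulder narrowing up to 31 mm, then a straight round black cap 19 mm across from 31 to 70 mm height; about 60 g. Grip it by the cap. Origin: centre of the underside; z up. To stand behind the mat's right dot.
- copper_pot: flat round pot, 36 mm across and 18 mm tall, frosted wall with a copper-red band and a copper-red disc on top; about 25 g. Origin: centre of the underside; z up. Bystander: leave it.
- black_pot: flat round pot, 36 mm across and 18 mm tall, frosted wall with a charcoal-black band and a charcoal-black disc on top; about 25 g. Origin: centre of the underside; z up. Bystander: leave it.
- mint_bottle: round nail-polish bottle, upright: mint-green glass body 32 mm across and 25 mm tall, a shoulder narrowing up to 31 mm, then a straight round mint-green cap 19 mm across from 31 to 70 mm height; about 60 g. Grip it by the cap. Origin: centre of the underside; z up. Bystander: leave it.
- buffer: orange buffer block, 45 x 28 x 26 mm tall, about 30 g. Origin: centre of the underside. Bystander: leave it.
Not all that is in view belongs to the job. Of the things like the jar, leave any that is turquoise; of the rest the smaller one is meant.

How it is judged:
At the end, for the whole second after the job is handed in: Jar and both bottles 4 to 36 mm clear of the mat's far edge; jar and black bottle within 12 mm of their dots' lines; pink 46 to 78 mm (centres) from both; gold pot on the jar, within 10 mm of centre; all four upright to 0.08 rad and still; bystanders within 20 mm of their starts (x of jar in the frame of mat between 0.08 and 0.112 m and y of jar in the frame of mat between 0.05 and 0.074 m and x of black_bottle in the frame of mat between 0.07 and 0.102 m and y of black_bottle in the frame of mat between -0.074 and -0.05 m and x of pink_bottle in the frame of mat between 0.07 and 0.102 m and horizontal distance between pink_bottle and jar between 0.046 and 0.078 m and horizontal distance between pink_bottle and black_bottle between 0.046 and 0.078 m and horizontal distance between gold_pot and jar below 0.01 m and height (world z) of gold_pot between 0.03 and 0.038 m and height (world z) of each of jar, pink_bottle, black_bottle below 0.003 m and angle between each of jar, pink_bottle, black_bottle, gold_pot's own z axis and vertical below 0.08 rad and linear speed of each of jar, pink_bottle, black_bottle, gold_pot below 0.02 m/s and distance of each of copper_pot, black_pot, mint_bottle, buffer from where it was at the start of the episode below 0.02 m); the robot touches nothing.
It fails at once if the jar, the gold pot or one of the two bottles is tipped over (more than 0.6 rad) (angle between any of jar, gold_pot, pink_bottle, black_bottle's own z axis and vertical above 0.6 rad).
It fails at once if a bystander (copper pot, black pot, mint bottle or buffer) is moved more than 20 mm (distance of any of copper_pot, black_pot, mint_bottle, buffer from where it was at the start of the episode above 0.02 m).
It also fails if it takes over 96 s, if anything falls off the work surface, if the arm or the gripper's body presses on something with over 40 N, if the wrist force passes 120 N, or if a joint passes its speed limit or range.

## Working session

There is one attempt and no reset: what is moved stays moved. The work goes in short steps, Python scripts to look and compute and a tool call to move; the robot and the scene stay as the last step left them, time stands still between calls to the robot, and variables do not carry over. Pictures are saved under pics/ and viewed, at most 14 in all, crops included, and the job is handed in when it is done.

Besides the shell and the picture viewer there is one more tool, called after "Request:" by a JSON object that holds its "name" and its "arguments". step_arm: Moves the arm, as the interface text tells. Its arguments: {"type":"object","properties":{"motion":{"type":"array"},"gripper":{"type":"number"},"grip_force":{"type":"number"}},"required":["motion"]}

```bash
mkdir -p pics; python3 - <<'E'
from plant import ctrl
import cv2
for n in("scene","top"):
    cv2.imwrite(f"pics/{n}0.png",ctrl.read_camera(n)); print(n,ctrl.calibration(n))
s=ctrl.get_state();print(s["time"],s["eef_pos"],s["tcp_rot"],s["opening"])
E
```

```text
scene {'fx': 539.556014114036, 'fy': 539.556014114036, 'cx': 278.02262064381205, 'cy': 216.35438578293125, 'k1': -0.14154901442755918, 'cam_to_world': array([[-0.58069001, -0.62103679,  0.52641468,  1.14441755],
       [ 0.81412282, -0.44437502,  0.3738113 ,  0.43624807],
       [ 0.00177496,  0.64563469,  0.76364435,  0.90647857],
       [ 0.        ,  0.        ,  0.        ,  1.        ]])}
top {'fx': 378.9986397279399, 'fy': 378.9986397279399, 'cx': 265.4649840645893, 'cy': 209.5309683731941, 'k1': -0.014134375459665217, 'cam_to_world': array([[ 0.01494382,  0.98943202, -0.14422537,  0.39795003],
       [-0.99973814,  0.0172853 ,  0.01499547,  0.00471507],
       [ 0.01732998,  0.14396352,  0.98943124,  0.8882573 ],
       [ 0.        ,  0.        ,  0.        ,  1.        ]])}
0.1 [ 0.17074181 -0.65244015  0.24102235] [ 9.91832625e-01  1.27541346e-01  3.37620546e-05 -1.11675744e-03] 0.9978088988993857
```

View pics/top0.png

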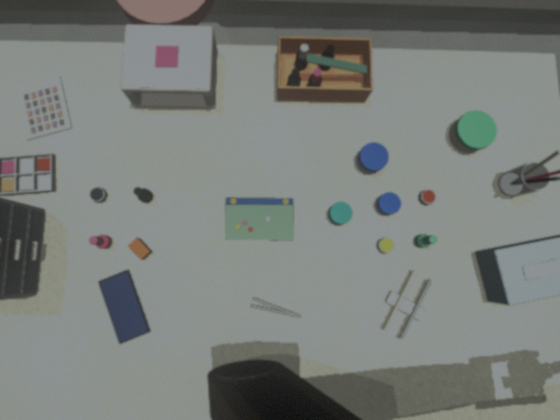

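View pics/scene0.png

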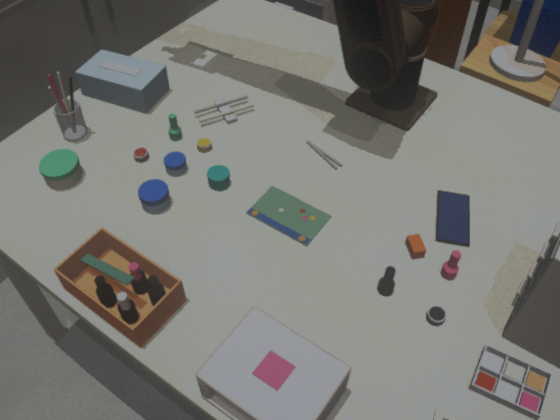

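Candidates for the jar in the top view: dark blue at (373,157), dark blue at (389,204), turquoise at (341,213) and green at (476,130). The smaller blue one at (389,204) fits the description. The other items:

| Item | Top-view pixel |
|---|---|
| Gold pot | (386,245) |
| Copper pot | (428,197) |
| Mint bottle | (428,240) |
| Black bottle | (144,195) |
| Black pot | (98,195) |
| Pink bottle | (102,241) |
| Buffer | (140,248) |
| Mat dots | (234,201) and (285,201) |

Next I check these in close crops.

```bash
python3 - <<'E'
import cv2
im=cv2.imread("pics/top0.png")
def crop(n,x,y,w,h,k): cv2.imwrite(n,cv2.convertScaleAbs(cv2.resize(im[y:y+h,x:x+w],None,fx=k,fy=k,interpolation=cv2.INTER_CUBIC),alpha=1.3))
crop("pics/cr.png",325,140,120,120,5)
crop("pics/cl.png",80,180,220,80,3.6)
E
```

```text
(no output)
```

View pics/cr.png

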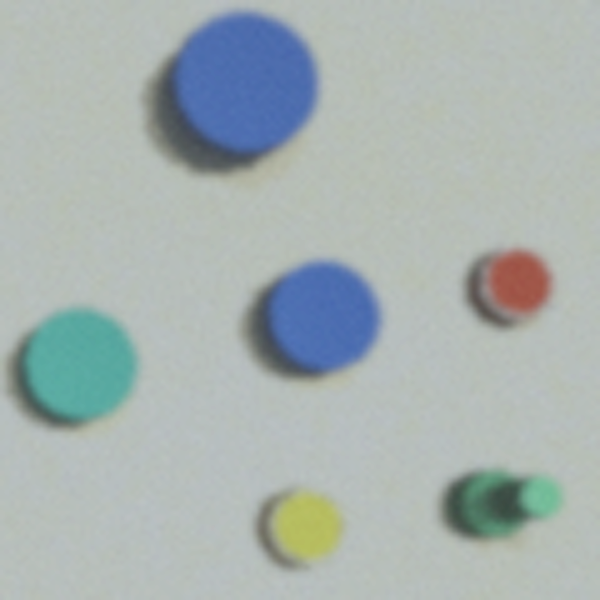

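View pics/cl.png

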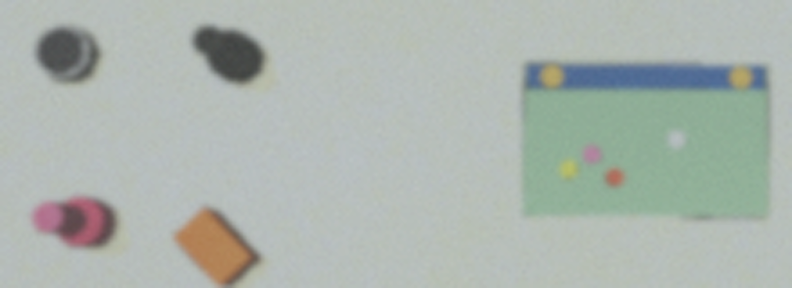

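The right crop shows the small blue jar lid centred at (323,317), 22 px across in the full picture, which fits 52 mm. The gold disc is at (307,527), and the big blue and turquoise jars are rejected. The left crop shows the pink cap at (48,217), the black cap at (207,40), the dots at (551,77) and (740,78), and the mat corners at (526,63), (767,66), (523,215) and (769,217).

```bash
cat > h.py <<'E'
import numpy as np, json
from scipy.spatial.transform import Rotation as R
from plant import ctrl
def px2w(cam,u,v,z):
    c=ctrl.calibration(cam); d=np.array([(u-c["cx"])/c["fx"],(v-c["cy"])/c["fy"]]); s=d.copy()
    for _ in range(20): s=d/(1+c["k1"]*(s@s))
    T=c["cam_to_world"]; r=T[:3,:3]@[s[0],-s[1],-1]; o=T[:3,3]
    return (o+r*(z-o[2])/r[2])
def w2px(cam,p):
    c=ctrl.calibration(cam);T=c["cam_to_world"];q=T[:3,:3].T@(np.array(p)-T[:3,3])
    s=np.array([q[0],-q[1]])/-q[2]; s=s*(1+c["k1"]*(s@s)); return s[0]*c["fx"]+c["cx"],s[1]*c["fy"]+c["cy"]
def go(x,y,z,yawdeg=None):
    s=ctrl.get_state(); r=R.from_quat(s["tcp_rot"]); M=r.as_matrix()
    off=M.T@(np.array([x,y,z])-s["eef_pos"]); yaw=np.degrees(np.arctan2(M[1,0],M[0,0]))
    print("pos",s["eef_pos"].round(4),"yaw",yaw.round(2),"off",off.round(4),"twist",None if yawdeg is None else round(yaw-yawdeg,1),"t",round(s["time"],2))
E
python3 - <<'E'
from h import *
C=lambda u,v,z,k,x0,y0: px2w("top",x0+(u+.5)/k-.5,y0+(v+.5)/k-.5,z)
r=lambda u,v,z:C(u,v,z,5,325,140); l=lambda u,v,z:C(u,v,z,3.6,80,180)
P=dict(jar=r(323,317,.034),gold=r(307,527,.018),pink=l(48,217,.07),black=l(207,40,.07),copper=r(519,283,.018),mint=r(540,497,.07))
cor=[l(526,63,.004),l(767,66,.004),l(769,217,.004),l(523,215,.004)]
dl,dr=l(551,77,.004),l(740,78,.004)
P.update(dl=dl,dr=dr)
c=np.mean(cor,0)
ey=(cor[0]-cor[1]+cor[3]-cor[2])[:2]; ex=(cor[0]-cor[3]+cor[1]-cor[2])[:2]
print("w,d",np.hypot(*ey)/2,np.hypot(*ex)/2)
a1=np.arctan2(-ey[0],ey[1]);a2=np.arctan2(ex[1],ex[0]);a3=np.arctan2(-(dl-dr)[0],(dl-dr)[1]);print("ang",a1,a2,a3)
a=np.mean([a1,a1,a2,a3]);Rm=np.array([[np.cos(a),-np.sin(a)],[np.sin(a),np.cos(a)]])
P["mat"]=c
P["c2"]=(dl+dr)[:2]/2-Rm@[.042,0]
o=c[:2]*.5+P["c2"]*.5
for n,q in dict(Tjar=(.096,.062),Tpink=(.086,0),Tblack=(.086,-.062)).items(): P[n]=o+Rm@q
for k,v in P.items(): print(k,v.round(4))
go(*P["jar"][:2],.15,15)
E
```

```text
w,d 0.15890967466470682 0.09958140862301532
ang 0.006687032104496094 0.014111899357623752 0.012484403797727148
jar [ 0.5426 -0.2927  0.034 ]
gold [ 0.447  -0.2876  0.018 ]
pink [0.4449 0.3616 0.07  ]
black [0.5538 0.2738 0.07  ]
copper [ 0.5633 -0.392   0.018 ]
mint [ 0.4587 -0.3731  0.07  ]
dl [0.5458 0.069  0.004 ]
dr [ 0.5473 -0.0551  0.004 ]
mat [0.5055 0.0057 0.004 ]
c2 [0.5046 0.0065]
Tjar [0.6004 0.0691]
Tpink [0.591 0.007]
Tblack [ 0.5916 -0.055 ]
pos [ 0.1707 -0.6524  0.241 ] yaw 14.66 off [ 0.4508 -0.2538  0.0917] twist -0.3 t 0.1
```

Request:
{"name": "step_arm", "arguments": {"motion": [{"offset":[0.04,-0.022,0.01],"twist":-3},{"offset":[0.08,-0.045,0.02],"twist":-6},{"offset":[0.12,-0.068,0.03],"twist":-9},{"offset":[0.16,-0.09,0.04],"twist":-12},{"offset":[0.2,-0.113,0.05],"twist":-15},{"offset":[0.24,-0.135,0.06],"twist":-18},{"offset":[0.28,-0.158,0.07],"twist":-21},{"offset":[0.32,-0.18,0.08],"twist":-24},{"offset":[0.36,-0.203,0.09],"twist":-27},{"offset":[0.4,-0.225,0.1],"twist":-30},{"offset":[0.44,-0.248,0.11],"twist":-30},{"offset":[0.451,-0.254,0.12],"twist":-30}], "gripper": 0.085, "grip_force": 30}}

```text
time: 1.3
eef_pos: [0.545, -0.2897, 0.1215]
tcp_rot: [0.924, 0.382, 0.0, -0.001]
contact_force: [-1.1, -0.2, -0.1]
opening: 0.993
finger_force: 0.0
```

```bash
python3 - <<'E'
from h import *
import cv2
im=ctrl.read_camera("scene"); cv2.imwrite("pics/s1.png",cv2.resize(im[60:260,80:330],None,fx=3,fy=3,interpolation=cv2.INTER_CUBIC))
go(.5426,-.2927,.018,45)
E
```

```text
pos [ 0.544  -0.2892  0.1193] yaw 44.89 off [-0.0035  0.0019  0.1013] twist -0.1 t 1.35
```

View pics/s1.png

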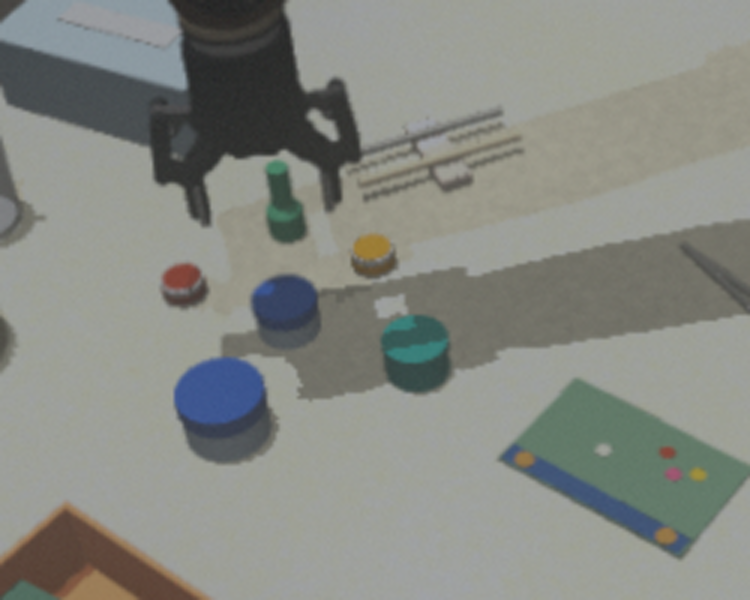

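The gripper hangs above the small blue jar, whose lid centre is at crop (285,302); the gold disc is at (373,249). I cross-check both positions with the scene camera.

```bash
python3 - <<'E'
from h import *
S=lambda u,v,z: px2w("scene",80+(u+.5)/3-.5,60+(v+.5)/3-.5,z).round(4)
print("jar",S(285,302,.034),"gold",S(373,249,.018),"dr",S(524,459,.004),"dl",S(666,536,.004))
go(.5426,-.2927,.018,45)
E
```

```text
jar [ 0.544  -0.2869  0.034 ] gold [ 0.4449 -0.2837  0.018 ] dr [ 0.544  -0.0542  0.004 ] dl [0.5428 0.0706 0.004 ]
pos [ 0.544  -0.2892  0.1193] yaw 44.89 off [-0.0035  0.0019  0.1013] twist -0.1 t 1.35
```

Request:
{"name": "step_arm", "arguments": {"motion": [{"offset":[-0.001,0,0.03]},{"offset":[-0.001,0,0.06]},{"offset":[-0.001,0,0.085]},{"offset":[-0.001,0,0.101]},{"offset":[-0.001,0,0.101]},{"offset":[-0.001,0,0.101]}]}}

```text
invalid input at $.motion[0]: expected keys offset, twist
```

Request:
{"name": "step_arm", "arguments": {"motion": [{"offset":[0,0,0]},{"offset":[0,0,0]},{"offset":[0,0,0]},{"offset":[0,0,0]},{"offset":[0,0,0]},{"offset":[0,0,0]},{"offset":[0,0,0]},{"offset":[0,0,0]}], "gripper": 0.04, "grip_force": 35}}

```text
invalid input at $.motion[0]: expected keys offset, twist
```

Request:
{"name": "step_arm", "arguments": {"motion": [{"offset":[-0.001,0,0.03],"twist":0},{"offset":[-0.001,0,0.06],"twist":0},{"offset":[-0.001,0,0.085],"twist":0},{"offset":[-0.001,0,0.101],"twist":0},{"offset":[-0.001,0,0.101],"twist":0},{"offset":[-0.001,0,0.101],"twist":0}]}}

```text
time: 1.95
eef_pos: [0.5421, -0.2947, 0.0218]
tcp_rot: [0.925, 0.38, 0.0, 0.0]
contact_force: [0.3, 0.9, -0.7]
opening: 1.001
finger_force: 0.0
```

Request:
{"name": "step_arm", "arguments": {"motion": [{"offset":[0,0,0],"twist":0},{"offset":[0,0,0],"twist":0},{"offset":[0,0,0],"twist":0},{"offset":[0,0,0],"twist":0},{"offset":[0,0,0],"twist":0},{"offset":[0,0,0],"twist":0},{"offset":[0,0,0],"twist":0},{"offset":[0,0,0],"twist":0}], "gripper": 0.04, "grip_force": 35}}

```text
time: 2.75
eef_pos: [0.5432, -0.2947, 0.0232]
tcp_rot: [0.925, 0.38, 0.001, 0.001]
contact_force: [-1.1, 0.3, 5.5]
opening: 0.593
finger_force: 36.9
```

Request:
{"name": "step_arm", "arguments": {"motion": [{"offset":[0,0,-0.03],"twist":0},{"offset":[0,0,-0.065],"twist":0},{"offset":[0.015,-0.011,-0.09],"twist":-3},{"offset":[0.045,-0.033,-0.09],"twist":-8},{"offset":[0.08,-0.058,-0.09],"twist":-13},{"offset":[0.115,-0.084,-0.09],"twist":-19},{"offset":[0.15,-0.109,-0.09],"twist":-25},{"offset":[0.185,-0.135,-0.09],"twist":-31},{"offset":[0.22,-0.16,-0.09],"twist":-37},{"offset":[0.25,-0.182,-0.09],"twist":-43},{"offset":[0.28,-0.204,-0.09],"twist":-45},{"offset":[0.298,-0.217,-0.09],"twist":-45}]}}

```text
time: 3.95
eef_pos: [0.6011, 0.0728, 0.1108]
tcp_rot: [0.708, 0.706, -0.0, -0.0]
contact_force: [0.7, 0.2, -1.4]
opening: 0.596
finger_force: 37.0
```

```bash
python3 - <<'E'
from h import *
import cv2
im=ctrl.read_camera("scene"); cv2.imwrite("pics/s2.png",cv2.resize(im[60:260,180:430],None,fx=3,fy=3,interpolation=cv2.INTER_CUBIC))
go(.599,.0698,.023,90)
E
```

```text
pos [0.6013 0.075  0.1109] yaw 89.85 off [-0.0054 -0.0023  0.0879] twist -0.1 t 4.0
```

View pics/s2.png

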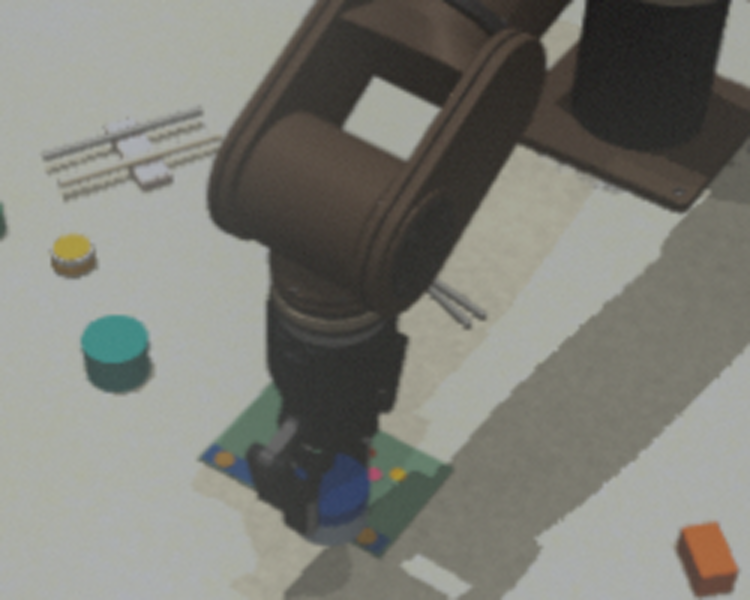

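The jar is held upright with its lid at about (335,490), behind the left dot. I lower it now.

Request:
{"name": "step_arm", "arguments": {"motion": [{"offset":[-0.003,-0.001,0.03],"twist":0},{"offset":[-0.004,-0.002,0.06],"twist":0},{"offset":[-0.004,-0.002,0.08],"twist":0},{"offset":[-0.004,-0.002,0.089],"twist":0},{"offset":[-0.004,-0.002,0.089],"twist":0},{"offset":[-0.004,-0.002,0.089],"twist":0},{"offset":[-0.004,-0.002,0.089],"twist":0}]}}

```text
time: 4.7
eef_pos: [0.5995, 0.0658, 0.0231]
tcp_rot: [0.709, 0.705, -0.0, -0.0]
contact_force: [-3.1, -1.6, 3.6]
opening: 0.594
finger_force: 37.7
```

Request:
{"name": "step_arm", "arguments": {"motion": [{"offset":[0,0,0],"twist":0},{"offset":[0,0,0],"twist":0},{"offset":[0,0,0],"twist":0},{"offset":[0,0,0],"twist":0},{"offset":[0,0,0],"twist":0},{"offset":[0,0,-0.02],"twist":0},{"offset":[0,0,-0.05],"twist":0},{"offset":[0,0,-0.1],"twist":0}], "gripper": 0.075}}

```text
time: 5.5
eef_pos: [0.5968, 0.066, 0.1195]
tcp_rot: [0.709, 0.705, -0.003, -0.003]
contact_force: [0.4, 0.1, 0.0]
opening: 0.876
finger_force: 0.0
```

```bash
python3 - <<'E'
from h import *
go(.446,-.2857,.12,30)
E
```

```text
pos [0.5968 0.066  0.1195] yaw 89.65 off [-0.3527 -0.1487  0.0005] twist 59.6 t 5.5
```

Request:
{"name": "step_arm", "arguments": {"motion": [{"offset":[-0.04,-0.017,-0.01],"twist":0},{"offset":[-0.08,-0.034,-0.01],"twist":0},{"offset":[-0.12,-0.051,-0.01],"twist":0},{"offset":[-0.16,-0.068,-0.01],"twist":0},{"offset":[-0.2,-0.084,-0.01],"twist":0},{"offset":[-0.24,-0.101,-0.01],"twist":0},{"offset":[-0.28,-0.118,0],"twist":0},{"offset":[-0.315,-0.133,0],"twist":0},{"offset":[-0.34,-0.144,0],"twist":0},{"offset":[-0.353,-0.149,0],"twist":0},{"offset":[-0.353,-0.149,0],"twist":0},{"offset":[-0.353,-0.149,0],"twist":0}]}}

```text
time: 6.7
eef_pos: [0.4487, -0.2855, 0.1222]
tcp_rot: [0.709, 0.705, 0.0, -0.0]
contact_force: [1.0, -0.4, 0.4]
opening: 0.879
finger_force: 0.0
```

```bash
python3 - <<'E'
from h import *
import cv2
im=ctrl.read_camera("scene"); im2=ctrl.read_camera("top")
a=cv2.resize(im[100:260,180:360],None,fx=2.2,fy=2.2,interpolation=cv2.INTER_CUBIC)
b=cv2.resize(im2[150:260,210:310],None,fx=3.2,fy=3.2,interpolation=cv2.INTER_CUBIC)
print(a.shape,b.shape)
cv2.imwrite("pics/s3.png",np.hstack([a,b]))
go(.446,-.2857,.015,90)
E
```

```text
(352, 396, 3) (352, 320, 3)
pos [ 0.4489 -0.2849  0.1222] yaw 89.75 off [-0.0009 -0.0029  0.1072] twist -0.3 t 6.8
```

View pics/s3.png

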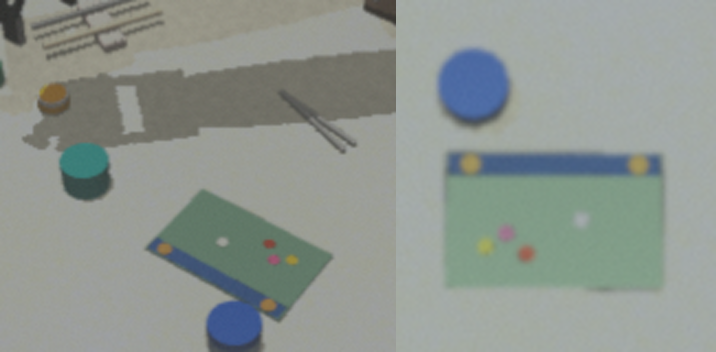

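The jar stands behind the left dot: lid at top (473,83) and scene (235,324), left dot at (471,163) and (268,306).

```bash
python3 - <<'E'
from h import *
S=lambda u,v,z: px2w("scene",180+(u+.5)/2.2-.5,100+(v+.5)/2.2-.5,z).round(4)
T=lambda u,v,z: px2w("top",210+(u-396+.5)/3.2-.5,150+(v+.5)/3.2-.5,z).round(4)
print("jar",T(473,83,.034),S(235,324,.034)); print("dl",T(471,163,.004),S(268,306,.004)); print("dr",T(638,165,.004),S(165,249,.004)); print("gold",S(54,92,.018))
E
```

```text
jar [0.6002 0.0661 0.034 ] [0.599  0.0703 0.034 ]
dl [0.5468 0.0681 0.004 ] [0.544  0.0711 0.004 ]
dr [ 0.5476 -0.0553  0.004 ] [ 0.5441 -0.053   0.004 ]
gold [ 0.4414 -0.2858  0.018 ]
```

Request:
{"name": "step_arm", "arguments": {"motion": [{"offset":[-0.001,-0.003,0.03],"twist":0},{"offset":[-0.001,-0.003,0.06],"twist":0},{"offset":[-0.001,-0.003,0.09],"twist":0},{"offset":[-0.001,-0.003,0.106],"twist":0},{"offset":[-0.001,-0.003,0.106],"twist":0},{"offset":[-0.001,-0.003,0.106],"twist":0}]}}

```text
time: 7.4
eef_pos: [0.446, -0.2864, 0.0165]
tcp_rot: [0.709, 0.706, 0.0, -0.0]
contact_force: [0.3, -0.2, 1.2]
opening: 0.877
finger_force: 0.0
```

Request:
{"name": "step_arm", "arguments": {"motion": [{"offset":[0,0,0],"twist":0},{"offset":[0,0,0],"twist":0},{"offset":[0,0,0],"twist":0},{"offset":[0,0,0],"twist":0},{"offset":[0,0,0],"twist":0},{"offset":[0,0,0],"twist":0},{"offset":[0,0,0],"twist":0},{"offset":[0,0,0],"twist":0},{"offset":[0,0,0],"twist":0}], "gripper": 0.025, "grip_force": 20}}

```text
time: 8.3
eef_pos: [0.4463, -0.2877, 0.0177]
tcp_rot: [0.709, 0.705, 0.0, 0.001]
contact_force: [-0.3, 1.6, 6.9]
opening: 0.409
finger_force: 19.9
```

```bash
python3 - <<'E'
from h import *
go(.5995,.068,.05,90)
E
```

```text
pos [ 0.4463 -0.2877  0.0177] yaw 89.65 off [ 0.3566  0.1511 -0.0324] twist -0.3 t 8.3
```

Request:
{"name": "step_arm", "arguments": {"motion": [{"offset":[0,0,-0.03],"twist":0},{"offset":[0,0,-0.065],"twist":0},{"offset":[0.02,0.008,-0.1],"twist":0},{"offset":[0.055,0.023,-0.1],"twist":0},{"offset":[0.095,0.04,-0.1],"twist":0},{"offset":[0.135,0.057,-0.1],"twist":0},{"offset":[0.175,0.074,-0.1],"twist":0},{"offset":[0.215,0.091,-0.1],"twist":0},{"offset":[0.255,0.108,-0.1],"twist":0},{"offset":[0.295,0.125,-0.1],"twist":0},{"offset":[0.33,0.14,-0.1],"twist":0},{"offset":[0.35,0.149,-0.1],"twist":0}]}}

```text
time: 9.5
eef_pos: [0.5971, 0.0646, 0.1162]
tcp_rot: [0.708, 0.706, 0.0, -0.0]
contact_force: [-0.4, -0.2, -0.5]
opening: 0.409
finger_force: 20.2
```

Request:
{"name": "step_arm", "arguments": {"motion": [{"offset":[0.0055,0.002,0],"twist":0},{"offset":[0.0055,0.002,0.02],"twist":0},{"offset":[0.0055,0.002,0.04],"twist":0},{"offset":[0.0055,0.002,0.04],"twist":0}]}}

```text
time: 9.9
eef_pos: [0.5957, 0.0668, 0.0729]
tcp_rot: [0.709, 0.705, -0.003, -0.003]
contact_force: [-0.6, 0.7, 0.1]
opening: 0.412
finger_force: 20.2
```

```bash
python3 - <<'E'
from h import *
import cv2
im=ctrl.read_camera("scene"); cv2.imwrite("pics/s4.png",cv2.resize(im[160:280,220:360],None,fx=5,fy=5,interpolation=cv2.INTER_CUBIC))
go(.5995,.068,.05,90)
E
```

```text
pos [0.5969 0.0667 0.0746] yaw 89.61 off [0.0013 0.0027 0.0246] twist -0.4 t 9.95
```

View pics/s4.png

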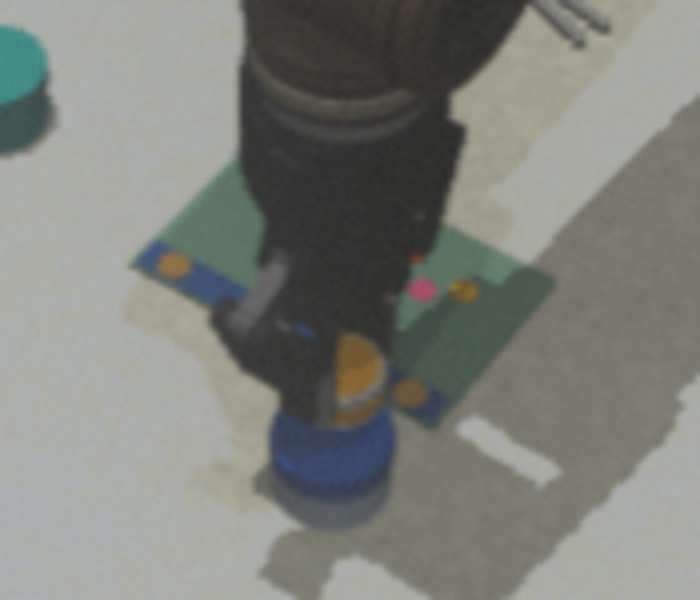

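The gold pot is held level about 25 mm above the jar lid, with the disc at (350,370) and the lid at (333,445). I shift about 2 mm and lower it.

Request:
{"name": "step_arm", "arguments": {"motion": [{"offset":[0.001,0.002,0.01],"twist":0},{"offset":[0.001,0.002,0.018],"twist":0},{"offset":[0.001,0.002,0.0225],"twist":0},{"offset":[0.001,0.002,0.025],"twist":0},{"offset":[0.001,0.002,0.025],"twist":0},{"offset":[0.001,0.002,0.025],"twist":0}]}}

```text
time: 10.55
eef_pos: [0.6009, 0.0684, 0.0518]
tcp_rot: [0.709, 0.705, 0.0, 0.0]
contact_force: [-1.1, -0.9, 2.1]
opening: 0.41
finger_force: 20.4
```

Request:
{"name": "step_arm", "arguments": {"motion": [{"offset":[0,0,0],"twist":0},{"offset":[0,0,0],"twist":0},{"offset":[0,0,0],"twist":0},{"offset":[0,0,0],"twist":0},{"offset":[0,0,-0.01],"twist":0},{"offset":[0,0,-0.03],"twist":0},{"offset":[0,0,-0.06],"twist":0},{"offset":[0,0,-0.08],"twist":0},{"offset":[0,0,-0.1],"twist":0}], "gripper": 0.055}}

```text
time: 11.45
eef_pos: [0.601, 0.0684, 0.1535]
tcp_rot: [0.709, 0.705, 0.001, 0.001]
contact_force: [1.0, 0.0, 0.2]
opening: 0.645
finger_force: 0.0
```

```bash
python3 - <<'E'
from h import *
go(.5538,.2738,.15,90)
E
```

```text
pos [0.601  0.0684 0.1535] yaw 89.66 off [ 0.2051 -0.0484  0.0034] twist -0.3 t 11.45
```

Request:
{"name": "step_arm", "arguments": {"motion": [{"offset":[0.03,-0.007,0],"twist":0},{"offset":[0.07,-0.017,0],"twist":0},{"offset":[0.11,-0.026,0],"twist":0},{"offset":[0.15,-0.036,0],"twist":0},{"offset":[0.185,-0.044,0],"twist":0},{"offset":[0.205,-0.048,0],"twist":0},{"offset":[0.205,-0.048,0],"twist":0}]}}

```text
time: 12.15
eef_pos: [0.5531, 0.2763, 0.1522]
tcp_rot: [0.708, 0.706, 0.001, 0.0]
contact_force: [0.1, -0.5, -0.2]
opening: 0.642
finger_force: 0.0
```

```bash
python3 - <<'E'
from h import *
import cv2
im=ctrl.read_camera("scene"); im2=ctrl.read_camera("top")
a=cv2.resize(im[190:310,320:480],None,fx=3,fy=3,interpolation=cv2.INTER_CUBIC)
b=cv2.resize(im2[150:240,220:300],None,fx=4,fy=4,interpolation=cv2.INTER_CUBIC)
cv2.imwrite("pics/s5.png",np.hstack([a,b]))
print(a.shape,b.shape)
go(.5538,.2738,.048,90)
E
```

```text
(360, 480, 3) (360, 320, 3)
pos [0.5539 0.2738 0.1519] yaw 89.72 off [ 0.     -0.0002  0.1039] twist -0.3 t 12.25
```

View pics/s5.png

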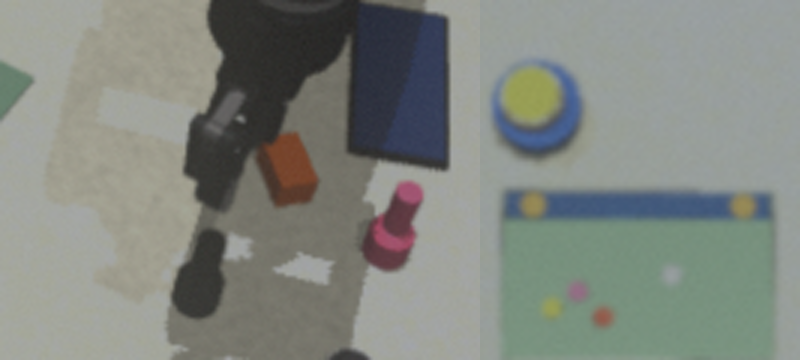

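The gold pot sits on the jar: disc (532,96), lid (537,108). In the scene part the black cap top is at (211,238) and the pink cap top at (409,190).

```bash
python3 - <<'E'
from h import *
S=lambda u,v,z: px2w("scene",320+(u+.5)/3-.5,190+(v+.5)/3-.5,z).round(4)
T=lambda u,v,z: px2w("top",220+(u-480+.5)/4-.5,150+(v+.5)/4-.5,z).round(4)
print("jar",T(537,108,.034),"gold",T(532,96,.052)); print("black",S(211,238,.07),"pink",S(409,190,.07))
E
```

```text
jar [0.5978 0.0657 0.034 ] gold [0.6005 0.0674 0.052 ]
black [0.5507 0.2745 0.07  ] pink [0.4419 0.3637 0.07  ]
```

Request:
{"name": "step_arm", "arguments": {"motion": [{"offset":[0,-0.001,0.03],"twist":0},{"offset":[0,-0.001,0.06],"twist":0},{"offset":[0,-0.001,0.085],"twist":0},{"offset":[0,-0.001,0.103],"twist":0},{"offset":[0,-0.001,0.103],"twist":0}]}}

```text
time: 12.75
eef_pos: [0.551, 0.2715, 0.0451]
tcp_rot: [0.71, 0.704, -0.003, -0.001]
contact_force: [-0.2, -0.1, -0.2]
opening: 0.646
finger_force: 0.0
```

Request:
{"name": "step_arm", "arguments": {"motion": [{"offset":[0,0,0],"twist":0},{"offset":[0,0,0],"twist":0},{"offset":[0,0,0],"twist":0},{"offset":[0,0,0],"twist":0},{"offset":[0,0,0],"twist":0},{"offset":[0,0,0],"twist":0},{"offset":[0,0,0],"twist":0},{"offset":[0,0,0],"twist":0},{"offset":[0,0,0],"twist":0}], "gripper": 0.01, "grip_force": 30}}

```text
time: 13.65
eef_pos: [0.5542, 0.2739, 0.0502]
tcp_rot: [0.709, 0.705, 0.001, 0.001]
contact_force: [-0.5, -1.4, 5.3]
opening: 0.213
finger_force: 30.0
```

```bash
python3 - <<'E'
from h import *
go(.5905,-.055,.15,90)
E
```

```text
pos [0.5542 0.2739 0.0502] yaw 89.68 off [-0.3287  0.0385 -0.0998] twist -0.3 t 13.65
```

Request:
{"name": "step_arm", "arguments": {"motion": [{"offset":[0,0,-0.035],"twist":0},{"offset":[0,0,-0.075],"twist":0},{"offset":[-0.02,0.002,-0.11],"twist":0},{"offset":[-0.055,0.006,-0.11],"twist":0},{"offset":[-0.095,0.011,-0.11],"twist":0},{"offset":[-0.135,0.016,-0.11],"twist":0},{"offset":[-0.175,0.02,-0.11],"twist":0},{"offset":[-0.215,0.025,-0.11],"twist":0},{"offset":[-0.255,0.03,-0.11],"twist":0},{"offset":[-0.29,0.034,-0.11],"twist":0},{"offset":[-0.318,0.037,-0.11],"twist":0},{"offset":[-0.3285,0.0385,-0.11],"twist":0}]}}

```text
time: 14.85
eef_pos: [0.5891, -0.0571, 0.1578]
tcp_rot: [0.71, 0.704, -0.0, -0.0]
contact_force: [0.7, 0.0, -1.1]
opening: 0.213
finger_force: 29.7
```

Request:
{"name": "step_arm", "arguments": {"motion": [{"offset":[0,0,0.02],"twist":0},{"offset":[0,0,0.05],"twist":0},{"offset":[0,0,0.07],"twist":0},{"offset":[0,0,0.07],"twist":0},{"offset":[0,0,0.07],"twist":0}]}}

```text
time: 15.35
eef_pos: [0.5891, -0.0542, 0.0881]
tcp_rot: [0.709, 0.705, -0.0, -0.001]
contact_force: [-0.5, 0.5, -0.7]
opening: 0.215
finger_force: 29.7
```

```bash
python3 - <<'E'
from h import *
import cv2
im=ctrl.read_camera("scene"); cv2.imwrite("pics/s6.png",cv2.resize(im[140:280,180:360],None,fx=4,fy=4,interpolation=cv2.INTER_CUBIC))
go(.5905,-.055,.05,90)
E
```

```text
pos [ 0.59   -0.0545  0.0893] yaw 89.69 off [-0.0005  0.0004  0.0393] twist -0.3 t 15.4
```

View pics/s6.png

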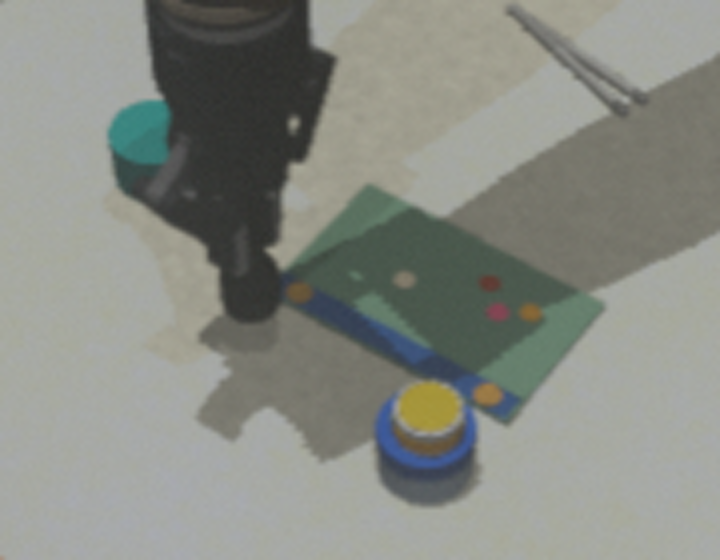

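The black bottle is held upright at (250,290), just behind the right dot at (300,292), and the gold pot is centred on the jar lid. I lower the bottle now.

Request:
{"name": "step_arm", "arguments": {"motion": [{"offset":[0,0,0.02],"twist":0},{"offset":[0,0,0.032],"twist":0},{"offset":[0,0,0.039],"twist":0},{"offset":[0,0,0.039],"twist":0},{"offset":[0,0,0.0395],"twist":0},{"offset":[0,0,0.0395],"twist":0}]}}

```text
time: 16.0
eef_pos: [0.59, -0.0551, 0.0497]
tcp_rot: [0.709, 0.705, 0.0, 0.001]
contact_force: [-0.1, 1.3, 2.5]
opening: 0.211
finger_force: 30.2
```

Request:
{"name": "step_arm", "arguments": {"motion": [{"offset":[0,0,0],"twist":0},{"offset":[0,0,0],"twist":0},{"offset":[0,0,0],"twist":0},{"offset":[0,0,0],"twist":0},{"offset":[0,0,-0.02],"twist":0},{"offset":[0,0,-0.05],"twist":0},{"offset":[0,0,-0.08],"twist":0},{"offset":[0,0,-0.11],"twist":0}], "gripper": 0.055}}

```text
time: 16.8
eef_pos: [0.5891, -0.0549, 0.1597]
tcp_rot: [0.709, 0.705, -0.0, -0.0]
contact_force: [0.0, -0.2, -0.5]
opening: 0.645
finger_force: 0.0
```

```bash
python3 - <<'E'
from h import *
go(.4435,.3625,.15,90)
E
```

```text
pos [ 0.5891 -0.0549  0.1597] yaw 89.66 off [ 0.4165 -0.1481  0.0098] twist -0.3 t 16.8
```

Request:
{"name": "step_arm", "arguments": {"motion": [{"offset":[0.03,-0.011,0],"twist":0},{"offset":[0.07,-0.025,0],"twist":0},{"offset":[0.11,-0.039,0],"twist":0},{"offset":[0.15,-0.053,0],"twist":0},{"offset":[0.19,-0.068,0],"twist":0},{"offset":[0.23,-0.082,0],"twist":0},{"offset":[0.27,-0.096,0],"twist":0},{"offset":[0.31,-0.11,0],"twist":0},{"offset":[0.35,-0.124,0.005],"twist":0},{"offset":[0.385,-0.137,0.01],"twist":0},{"offset":[0.41,-0.146,0.01],"twist":0},{"offset":[0.4165,-0.148,0.01],"twist":0}]}}

```text
time: 18.0
eef_pos: [0.4425, 0.3645, 0.1485]
tcp_rot: [0.708, 0.706, -0.0, -0.0]
contact_force: [0.3, 0.7, -0.8]
opening: 0.643
finger_force: 0.0
```

```bash
python3 - <<'E'
from h import *
import cv2
im=ctrl.read_camera("scene"); im2=ctrl.read_camera("top")
a=cv2.resize(im[190:310,360:480],None,fx=3,fy=3,interpolation=cv2.INTER_CUBIC)
b=cv2.resize(im2[150:240,210:310],None,fx=4,fy=4,interpolation=cv2.INTER_CUBIC)
cv2.imwrite("pics/s7.png",np.hstack([a,b]))
go(.4435,.3625,.048,90)
E
```

```text
pos [0.4435 0.3629 0.1487] yaw 89.77 off [-0.0004 -0.      0.1007] twist -0.2 t 18.1
```

View pics/s7.png

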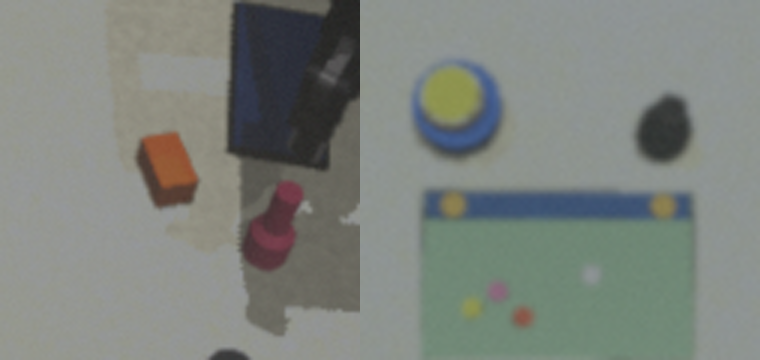

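The black bottle stands upright behind the right dot, body (663,132) and dot (663,206), about 18 mm clear of the edge. The pink cap is at (289,190), below the open gripper.

Request:
{"name": "step_arm", "arguments": {"motion": [{"offset":[0,0,0.03],"twist":0},{"offset":[0,0,0.06],"twist":0},{"offset":[0,0,0.085],"twist":0},{"offset":[0,0,0.1],"twist":0},{"offset":[0,0,0.1],"twist":0}]}}

```text
time: 18.6
eef_pos: [0.4429, 0.3605, 0.0465]
tcp_rot: [0.71, 0.704, -0.002, -0.001]
contact_force: [-1.1, 0.4, -0.3]
opening: 0.646
finger_force: 0.0
```

Request:
{"name": "step_arm", "arguments": {"motion": [{"offset":[0,0,0],"twist":0},{"offset":[0,0,0],"twist":0},{"offset":[0,0,0],"twist":0},{"offset":[0,0,0],"twist":0},{"offset":[0,0,0],"twist":0},{"offset":[0,0,0],"twist":0},{"offset":[0,0,0],"twist":0},{"offset":[0,0,0],"twist":0},{"offset":[0,0,0],"twist":0}], "gripper": 0.01, "grip_force": 30}}

```text
time: 19.5
eef_pos: [0.4451, 0.363, 0.0506]
tcp_rot: [0.709, 0.705, 0.001, 0.001]
contact_force: [-0.2, -1.3, 5.7]
opening: 0.207
finger_force: 29.9
```

```bash
python3 - <<'E'
from h import *
go(.5905,.0065,.15,90)
E
```

```text
pos [0.4451 0.363  0.0506] yaw 89.67 off [-0.3555  0.1477 -0.0994] twist -0.3 t 19.5
```

Request:
{"name": "step_arm", "arguments": {"motion": [{"offset":[0,0,-0.035],"twist":0},{"offset":[0,0,-0.075],"twist":0},{"offset":[-0.02,0.008,-0.11],"twist":0},{"offset":[-0.06,0.025,-0.11],"twist":0},{"offset":[-0.1,0.042,-0.11],"twist":0},{"offset":[-0.14,0.058,-0.11],"twist":0},{"offset":[-0.18,0.075,-0.11],"twist":0},{"offset":[-0.22,0.091,-0.11],"twist":0},{"offset":[-0.26,0.108,-0.11],"twist":0},{"offset":[-0.3,0.125,-0.11],"twist":0},{"offset":[-0.335,0.139,-0.11],"twist":0},{"offset":[-0.3555,0.1475,-0.11],"twist":0}]}}

```text
time: 20.7
eef_pos: [0.5896, 0.0035, 0.1584]
tcp_rot: [0.71, 0.704, -0.0, -0.0]
contact_force: [0.2, 0.9, -0.5]
opening: 0.212
finger_force: 29.6
```

Request:
{"name": "step_arm", "arguments": {"motion": [{"offset":[0,0,0],"twist":0},{"offset":[0,0,0.03],"twist":0},{"offset":[0,0,0.06],"twist":0},{"offset":[0,0,0.07],"twist":0},{"offset":[0,0,0.07],"twist":0}]}}

```text
time: 21.2
eef_pos: [0.5872, 0.0072, 0.0865]
tcp_rot: [0.709, 0.705, -0.001, -0.002]
contact_force: [-0.7, 0.5, -1.0]
opening: 0.208
finger_force: 29.6
```

```bash
python3 - <<'E'
from h import *
go(.5905,.0065,.0505,90)
E
```

```text
pos [0.5872 0.0072 0.0865] yaw 89.71 off [-0.0007  0.0035  0.036 ] twist -0.3 t 21.2
```

Request:
{"name": "step_arm", "arguments": {"motion": [{"offset":[0,0.001,0.02],"twist":0},{"offset":[0,0.001,0.032],"twist":0},{"offset":[0,0.001,0.039],"twist":0},{"offset":[0,0.001,0.039],"twist":0},{"offset":[0,0.001,0.0395],"twist":0},{"offset":[0,0.001,0.0395],"twist":0}]}}

```text
time: 21.8
eef_pos: [0.5908, 0.0061, 0.0501]
tcp_rot: [0.709, 0.705, 0.0, 0.001]
contact_force: [0.2, 0.6, 1.6]
opening: 0.213
finger_force: 30.0
```

Request:
{"name": "step_arm", "arguments": {"motion": [{"offset":[0,0,0],"twist":0},{"offset":[0,0,0],"twist":0},{"offset":[0,0,0],"twist":0},{"offset":[0,0,0],"twist":0},{"offset":[0,0,-0.02],"twist":0},{"offset":[0,0,-0.05],"twist":0},{"offset":[0,0,-0.08],"twist":0},{"offset":[0,0,-0.11],"twist":0}], "gripper": 0.055}}

```text
time: 22.6
eef_pos: [0.59, 0.006, 0.1603]
tcp_rot: [0.709, 0.705, -0.0, -0.0]
contact_force: [0.1, 0.3, -0.3]
opening: 0.646
finger_force: 0.0
```

Request:
{"name": "step_arm", "arguments": {"motion": [{"offset":[-0.04,0,-0.01],"twist":0},{"offset":[-0.08,0,-0.02],"twist":0},{"offset":[-0.12,0,-0.03],"twist":0},{"offset":[-0.16,0,-0.04],"twist":0},{"offset":[-0.2,0,-0.05],"twist":0},{"offset":[-0.24,0,-0.05],"twist":0},{"offset":[-0.28,0,-0.05],"twist":0},{"offset":[-0.28,0,-0.05],"twist":0},{"offset":[-0.28,0,-0.05],"twist":0}]}}

```text
time: 23.5
eef_pos: [0.5882, -0.2746, 0.2089]
tcp_rot: [0.71, 0.704, 0.0, -0.001]
contact_force: [-0.2, 0.6, -0.1]
opening: 0.646
finger_force: 0.0
```

```bash
python3 - <<'E'
from h import *
import cv2
im=ctrl.read_camera("scene"); im2=ctrl.read_camera("top")
a=cv2.resize(im[150:270,200:320],None,fx=3,fy=3,interpolation=cv2.INTER_CUBIC)
b=cv2.resize(im2[150:240,210:310],None,fx=4,fy=4,interpolation=cv2.INTER_CUBIC)
cv2.imwrite("pics/s8.png",np.hstack([a,b]))
E
```

```text
(no output)
```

View pics/s8.png

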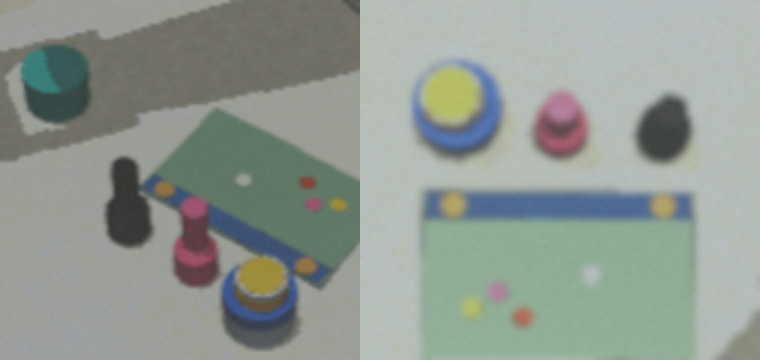

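All four stand upright in a row: jar lid (457,106) with the gold disc (451,96) centred on it, pink cap (562,107) and black cap (671,103), each about 15–20 mm behind the mat edge at row 192. The arm is clear, so I hand the job in.

```bash
python3 -c "
from plant import ctrl; print(ctrl.sign_off())"
```

```text
the job is handed in; nothing more can be done
None
```

The job is handed in, though sign-off gave no verdict: in the last pictures the jar with the gold pot on its lid, the pink bottle and the black bottle stand upright behind the mat's far edge, and no move went near the bystanders.

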